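# Slide the curing tile under the low lamp and start it

### The job

Push the green tile with its two resin flower pendants flat along the bench, under the low curing lamp, until its leading edge sits squarely against the orange stop at the lamp's back; then press the red button on the lamp and let it come up again. Only push with the fingertips: never lift or tip the tile, do not touch the pendants, keep both on their printed rings, and press the button only once the tile is home. Leave the other things on the bench where they stand.

Things in the scene. Friction and masses are not known exactly. Their poses are not given: they have to be found in the camera images.
- tile: Flat sage-green glazed tile, terracotta underside, loose, 120 mm long (its x) x 84 wide (its y) x 10 thick, about 0.24 kg. Origin: centre of its underside. Its +x edge is the leading edge, which enters the lamp first. It starts before the lamp's mouth, up to about 30 mm aside and 0.3 rad askew. It slides when pushed with 1 to 4 N.
- pendant_a: Sky-blue resin flower, 31 mm across, 6 mm thick, 12 g, lying loose on the tile inside ring_a. Origin: centre of its underside.
- pendant_b: Pink resin flower, same size, lying loose on the tile inside ring_b. Origin: centre of its underside.
- ring_a (a point): Centre of the white ring (35 mm across) printed on the tile for the blue pendant, on the tile's top face, 32 mm towards +x and 18 mm towards +y of its centre.
- ring_b (a point): Centre of the white ring printed on the tile for the pink pendant, on the tile's top face, 2 mm towards -x and 18 mm towards -y of its centre.
- lamp: Lilac curing lamp on grey feet, fixed: a low bridge 90 mm deep (its x), 136 wide (its y), 48 high. Origin: centre of its footprint, on the bench. Its open mouth faces its -x; the tile goes in along its +x, which points roughly along the robot's +y (up to 0.25 rad off). The tunnel under it is 100 mm wide, centred on y = 0, and 21 mm high (tile with pendants: 16 mm).
- stop (a point): Middle of the near face of the orange stop bar that closes the tunnel's back (it shows 8 mm beyond the lamp's back edge), 10 mm above the bench, 39 mm towards +x of the lamp's origin. With the tile home against it, the tile's centre is at x = -21 mm in the lamp's frame and its trailing edge at x = -81 mm, 36 mm outside the mouth.
- start (a joint): Travel of the red start button on top of the lamp: 0 up, 0.005 m fully down; springs back; about 4 N to press fully. It counts as pressed above 0.0035.
- start_top (a point): Centre of the top of the red button (24 mm across) on its black housing on top of the lamp; it is pressed straight down.
- pliers: Small pliers with black handles lying on the bench beside the lamp, about 115 mm long. Bystander.
- glue: Black glue bottle, 32 mm across, 75 mm high, standing beside the lamp. Bystander.
- jar: Amber bead jar with metal lid, 52 mm across, 60 mm high, standing behind the lamp. Bystander.
- tape: Purple tape ring, 68 mm across, 18 mm high, lying on the bench. Bystander.
- cup: Teal cup, 76 mm across, 95 mm high. Bystander.
- dish: White bowl, 90 mm across, 30 mm high. Bystander.
- spool: Orange spool, 48 mm across, 36 mm high. Bystander.
There are look-alikes about, which are no part of the job. What is shaped like the tile but purple or yellow is not meant.

How it is judged (in metres and radians):
On the way, in this order (a step that is already met when the one before it is completed fails the run):
1. the tile is home under the lamp, square against the stop (x of tile in the frame of lamp between -0.027 and -0.017 m and angle between the x axis of tile and the x axis of lamp, either way round below 0.1 rad and y of tile in the frame of lamp between -0.012 and 0.012 m), for 0.2 s.
2. the red button is pressed (value of joint start above 0.0035 m), for 0.05 s.
At the end, for the whole second after the job is handed in: The tile lies flat and at rest under the lamp, its centre 17 to 27 mm on the mouth side of the lamp's centre (leading edge within about 6 mm of the stop), within 12 mm of the lamp's middle line and within 0.10 rad of square; each pendant is within 10 mm of its ring's centre; the button is up again (all of step 1 and angle between tile's own z axis and vertical below 0.03 rad and height (world z) of tile below 0.002 m and linear speed of tile below 0.01 m/s and horizontal distance between pendant_a and ring_a below 0.01 m and horizontal distance between pendant_b and ring_b below 0.01 m and value of joint start below 0.0015 m); the robot touches nothing.
It fails at once if the tile is lifted off the bench (over 5 mm) or tipped (over 0.06 rad) (height (world z) of tile above 0.005 m or angle between tile's own z axis and vertical above 0.06 rad).
It fails at once if the robot touches a pendant (contact force between any of the arm, the fingers and pendant_a above 0.3 N or contact force between any of the arm, the fingers and pendant_b above 0.3 N).
It fails at once if a pendant leaves its ring (over 12 mm off) or is lifted (horizontal distance between pendant_a and ring_a above 0.012 m or horizontal distance between pendant_b and ring_b above 0.012 m or height (world z) of any of pendant_a, pendant_b above 0.018 m).
It fails at once if the button is pressed while the tile is not home (value of joint start above 0.0035 m and x of tile in the frame of lamp below -0.03 m).
It fails at once if a bystander is moved by more than 15 mm (distance of any of pliers, glue, jar, tape, cup, dish, spool from where it was at the start of the episode above 0.015 m).
It also fails if it takes over 70 s, if anything falls off the work surface, if the arm or the gripper's body presses on something with over 40 N, if the wrist force passes 120 N, or if a joint passes its speed limit or range.

### The arm

A 6-joint arm with a two-finger parallel gripper is mounted at the origin on the work surface. World frame = base frame: x ahead of the robot, y to its left, z up, the work surface at z = 0. Lengths are in mm, angles in degrees, forces in N, time in s.
With the tool pointing down it reaches from about 350 to 850 mm from the base axis. Payload 8.1 kg.
Tool frame: the origin (TCP) lies at the very end of the fingers, on their centre line; the grasp point (between the pads) lies 19 mm behind it; z points along the fingers, y is the line along which they close (so a half turn about z gives the same grasp; the last joint's range is limited). The gripper opens to 85 mm and grips with 20 to 120 N. Pads are 22 mm wide; open, the fingers measure 114 mm over their backs; the gripper's body (76 mm by 85 mm) begins 54 mm behind the grasp point. The pads swing forward as they close: fully open they stand 13 mm farther back than shut.
Start: joints at [-71.585, 7.471, 85.268, -0, 87.261, -4.893], TCP at [237.423, -551.031, 231.292] pointing down, gripper open.
Joint ranges: [-169.43, 169.43], [-51.17, 129.36], [1.28, 143.12], [-76.62, 256.62], [0, 156.53], [-152.29, 152.29]. Speed limits (degrees/s): [136.94, 136.94, 159.86, 180, 180, 180].

### API

Orientations are given as [roll, pitch, yaw] about the fixed x, y, z axes, in that order (R = Rz(yaw) Ry(pitch) Rx(roll)).
In Python, from bench import sense, eyes, job, models gives the robot as it stands. The module is installed in compiled form; this text tells all that it offers.
- The arm moves only by the tool apply_moves, never from a script. Its argument "rows" is a list of rows, each a list of 6 numbers: the shift along the tool's x, y, z in mm, then the turn, a rotation vector about the tool's x, y, z in rad. In form: [[dx, dy, dz, rx, ry, rz], ...]. A call has exactly 5 rows; each row shifts and turns the commanded pose from where the row before left it, along the tool's axes as they then stand; what a row does not reach is not made up. A row lasts 1/8 s, in which the tool goes at most 62.5 mm and 10.7 degrees, less where a joint would pass 70% of its speed; a pose out of reach is approached as far as the arm can. A call is refused whole if a number of a shift passes 62.5 or a number of a turn 0.188, either way. A call with a gripper value outside its range is refused whole. "fingers" is the finger opening in mm, from 0 to 85.4, set as the call begins (left out, the last holds). The fingers move at their own pace and stop on an object; "grip_force" is the grip in N (left out, the last holds). Time passes only in rows, so rows that do not move let the fingers close, or fill a call up. It gives the time, the measured TCP pose, the force, the opening and the grip force at its end, in the units of the state.
- sense(): the state, without advancing time (a new reading comes with each control period).
- eyes.snapshot(name): name is "scene" or "top" or "wrist"; returns (picture, depth): 420x560x3 uint8, red, green, blue; 420x560 float32, mm along the optical axis (not along the pixel's ray), 0 where there is no reading.
- eyes.get_calibration(name): a dict with "intrinsics" (3x3 intrinsics, pixels), "R" (3x3) and "t" (3): a world point X has camera coordinates R X + t; the wrist camera has in their place "mount" (4x4, takes a point from camera to tool coordinates, whose origin is the TCP and whose axes are the flange's). Camera axes: x right, y down, z forward; pixel columns grow to the right and rows downward; lengths in mm; the calibration is good to about 2 mm. A picture is of the moment at which its call begins: read the wrist's pose just before it. get_calibration takes no time and is no camera call.
- job.hand_in(): hands the job in; it is judged then, once.
Trained networks look in the newest picture that a camera, given by its name, has taken for a name from the list of things; names that differ only in an ending like _2 or _b are one class to them, and where a whole thing is asked for, a point or a joint stands for the part that bears it (a point fixed in the world has none). Each returns a list of dicts, best first, with "confidence" (0 to 1); they miss things now and then, are a little off and sometimes report something else, mostly with a low value. They report only what shows in the picture. A call takes as long as a camera call. They do not tell look-alikes from the thing itself.
- models.boxes_of(name, camera): "xyz" ([x, y, z] in mm, in world coordinates, good to about 4 mm: the middle of the surface that is visible of it).
- models.cut_out(name, camera): "pixels" (420x560 bool, what is visible of it).
- models.place_of(name, camera): "xyz" ([x, y, z] in mm, in world coordinates, good to about 4 mm: a listed point, or the origin of a listed thing).
The state is a dict: "time": time; "joint_pos": joint angles; "qd": joint speeds; "joint_efforts": joint torques, N m; "tool_pos": TCP position; "tcp_rot": TCP orientation; "ft_force": force on the tool from outside, world axes, zero at the start; "wrist_torque": the same for the moment, N m; "finger_gap": finger opening in mm; "grip_force": force on a finger pad.
Only numpy, scipy, OpenCV 4.12 (cv2) and the standard library are available. Lean on these libraries where they do the work, as an engineer would, in place of code of your own. Each camera call takes 0.05 s, during which the arm holds its last target. There are 200 camera calls.

## Working session

There is one attempt and no reset: what is moved stays moved. The work goes in short steps, Python scripts to look and compute and a tool call to move; the robot and the scene stay as the last step left them, time stands still between calls to the robot, and variables do not carry over. Pictures are saved under pics/ and viewed, at most 10 in all, crops included, and the job is handed in when it is done.

Besides the shell and the picture viewer there is one more tool, called after "Call:" as name(argument=value, ...) on one line, values as JSON. apply_moves: Moves the arm, as the interface text tells. Its arguments: {"type":"object","properties":{"rows":{"type":"array"},"fingers":{"type":"number"},"grip_force":{"type":"number"}},"required":["rows"]}

```bash
mkdir -p pics; cat > h.py <<'E'
import numpy as np, cv2
from bench import sense, eyes, job, models
def world(name, px, depth):
    c=eyes.get_calibration(name); K=np.array(c["intrinsics"])
    px=np.atleast_2d(px).astype(float); d=np.array([depth[int(v),int(u)] for u,v in px])
    P=np.linalg.solve(K,np.c_[px,np.ones(len(px))].T)*d
    return (np.array(c["R"]).T@(P-np.array(c["t"]).reshape(3,1))).T
def ray(name, px, z):
    c=eyes.get_calibration(name); K=np.array(c["intrinsics"]);R=np.array(c["R"]);t=np.array(c["t"]).ravel()
    px=np.atleast_2d(px).astype(float)
    d=(R.T@np.linalg.solve(K,np.c_[px,np.ones(len(px))].T)).T; o=-R.T@t
    return o+d*((z-o[2])/d[:,2])[:,None]
E
python3 - <<'E'
from h import *
for n in("top","scene"):
    p,d=eyes.snapshot(n); cv2.imwrite(f"pics/{n}0.png",p[:,:,::-1]); np.save(n+"d.npy",d)
    for k in("tile","lamp","start_top","ring_a","ring_b","pendant_a","stop"):
        print(n,k,[(np.round(r["xyz"]).tolist(),round(r["confidence"],2)) for r in models.place_of(k,n)][:4])
print(sense())
E
```

```text
top tile [([242.0, -303.0, 4.0], 0.84), ([415.0, -163.0, 1.0], 0.75), ([601.0, -147.0, -3.0], 0.66), ([783.0, -160.0, -0.0], 0.65)]
top lamp [([580.0, 45.0, 0.0], 0.77), ([602.0, -144.0, -2.0], 0.63)]
top start_top [([612.0, 67.0, 66.0], 0.63)]
top ring_a [([812.0, -176.0, 10.0], 0.98), ([431.0, -166.0, 13.0], 0.96), ([224.0, -332.0, 12.0], 0.87), ([242.0, -284.0, 12.0], 0.63)]
top ring_b [([812.0, -176.0, 10.0], 0.98), ([431.0, -166.0, 13.0], 0.96), ([224.0, -332.0, 12.0], 0.87), ([242.0, -284.0, 12.0], 0.63)]
top pendant_a [([578.0, -123.0, 8.0], 0.65), ([620.0, -142.0, 9.0], 0.55)]
top stop [([574.0, 80.0, 7.0], 0.94)]
scene tile [([244.0, -301.0, -2.0], 0.9), ([604.0, -148.0, -0.0], 0.85), ([781.0, -162.0, 1.0], 0.84), ([420.0, -164.0, -1.0], 0.78)]
scene lamp [([580.0, 42.0, 1.0], 0.82)]
scene start_top [([611.0, 66.0, 69.0], 0.54)]
scene ring_a [([575.0, -120.0, 10.0], 0.94), ([436.0, -166.0, 10.0], 0.88), ([766.0, -163.0, 7.0], 0.86), ([397.0, -137.0, 8.0], 0.86)]
scene ring_b [([575.0, -120.0, 10.0], 0.94), ([436.0, -166.0, 10.0], 0.88), ([766.0, -163.0, 7.0], 0.86), ([397.0, -137.0, 8.0], 0.86)]
scene pendant_a [([624.0, -146.0, 12.0], 0.58), ([577.0, -119.0, 6.0], 0.57)]
scene stop [([572.0, 80.0, 10.0], 0.58)]
{'time': 0.8, 'joint_pos': array([-7.15844995e+01,  7.46828691e+00,  8.52658878e+01, -1.08507301e-05,
        8.72624980e+01, -4.89358897e+00]), 'qd': array([ 0.04427157, -0.03954465, -0.078232  ,  0.04491698, -0.10472159,
        0.09770343]), 'joint_efforts': array([ 3.67942521e-04, -5.69249618e+01, -5.00842631e+01, -1.57856448e-05,
        6.48762307e-04, -5.86613766e-06]), 'tool_pos': array([ 237.43511214, -551.03865411,  231.34061427]), 'tcp_rot': array([1.79996686e+02, 2.94633712e-04, 2.33090899e+01]), 'ft_force': array([-0.36938189, -0.07275732,  0.84985779]), 'wrist_torque': array([-0.00089138,  0.00529257, -0.0203907 ]), 'grip_force': 0.0, 'finger_gap': 85.7470995019539}
```

View pics/top0.png

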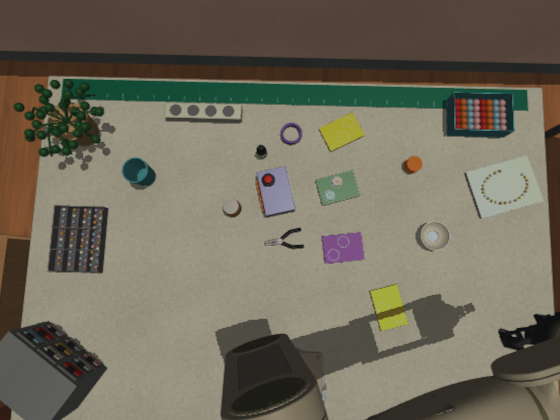

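View pics/scene0.png

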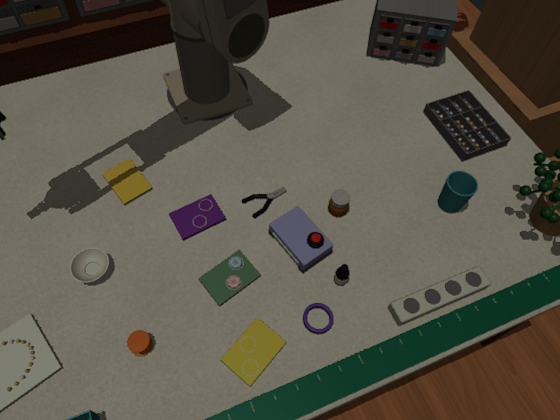

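The top view shows the candidates for the tile: green with two flowers at (338,187), purple at (343,248), yellow at (342,131) and (389,307). By the description the green one is the tile. The lamp is at (276,192) with its red button at (268,180). I measure the outlines next.

```bash
cat > meas.py <<'E'
from h import *
def poly(name,mask,z,off=(0,0),s=1):
    m=mask.astype(np.uint8)
    n,l,st,_=cv2.connectedComponentsWithStats(m); k=1+st[1:,4].argmax()
    cs,_=cv2.findContours((l==k).astype(np.uint8),cv2.RETR_EXTERNAL,cv2.CHAIN_APPROX_NONE)
    c=max(cs,key=cv2.contourArea).reshape(-1,2)
    W=ray(name,c,z)[:,:2]
    return cv2.minAreaRect(W.astype(np.float32)),W
if __name__=="__main__":
    for cam in("top","scene"):
        p=cv2.imread(f"pics/{cam}0.png"); h=cv2.cvtColor(p,cv2.COLOR_BGR2HSV)
        W={"top":((310,165,370,210),(250,160,300,220)),"scene":((190,240,270,310),(262,200,340,275))}[cam]
        def win(m,b): o=np.zeros(m.shape,bool); o[b[1]:b[3],b[0]:b[2]]=m[b[1]:b[3],b[0]:b[2]]; return o
        H,S,V=h[...,0],h[...,1],h[...,2]
        g=win((H>38)&(H<85)&(S>60),W[0]); l=win((H>110)&(H<140)&(S>35)&(V>110),W[1]); r=win(((H<8)|(H>172))&(S>150)&(V>100),W[1])
        print(cam,"tile",poly(cam,g,10)[0]);print("lamp",poly(cam,l,48)[0])
        ys,xs=np.nonzero(r);print("btn",ray(cam,[[xs.mean(),ys.mean()]],64), len(xs))
        bl=win((H>95)&(H<125)&(S>15)&(V>130),W[0]); pk=win(((H<10)|(H>165))&(S>30)&(V>120),W[0])
        for m in(bl,pk):
            ys,xs=np.nonzero(m);print("pend",ray(cam,[[xs.mean(),ys.mean()]],16) if len(xs) else None,len(xs))
        d=np.load(cam+"d.npy"); 
        if cam=="top": print(world(cam,[[268,180],[280,200],[350,190]],d).round())
    a=cv2.imread("pics/top0.png")[150:225,240:380]; b=cv2.imread("pics/scene0.png")[190:310,190:350]
    cv2.imwrite("pics/crop.png",np.vstack([cv2.resize(a,(560,300),interpolation=2),cv2.resize(b,(400,300),interpolation=2)[:,:].copy() if 0 else cv2.copyMakeBorder(cv2.resize(b,(400,300),interpolation=2),0,0,0,160,cv2.BORDER_CONSTANT)]))
E
python3 meas.py
```

```text
top tile ((625.7302856445312, -178.3483123779297), (29.839447021484375, 35.24338912963867), 9.869400024414062)
lamp ((579.7780151367188, 45.601226806640625), (132.63487243652344, 86.99789428710938), 14.261327743530273)
btn [[611.79985795  68.18350748  64.        ]] 47
pend [[ 575.26602017 -116.46396685   16.        ]] 11
pend [[ 623.98451672 -139.06594086   16.        ]] 3
[[ 607.   67.   71.]
 [ 552.   30.   45.]
 [ 595. -184.   12.]]
scene tile ((605.6094360351562, -147.76632690429688), (84.462158203125, 119.00332641601562), 16.632625579833984)
lamp ((633.13623046875, 58.40376663208008), (2.3343522548675537, 0.0), -112.15484619140625)
btn [[612.29154916  66.55749566  64.        ]] 54
pend None 0
pend [[ 622.10253726 -144.19428268   16.        ]] 76
```

View pics/crop.png

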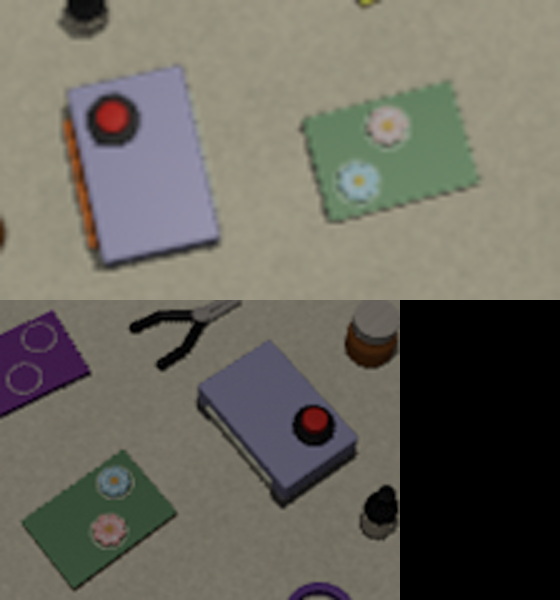

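The crop confirms it: the green tile carries the blue and pink flowers, with blue nearest the lamp. It needs about 23 mm of sideways shift (world +x), then about 173 mm forward. I'm moving above its low-x side.

Call:
apply_moves(rows=[[43,-23.5,5,0,0,0],[43,-23.5,5,0,0,0],[43,-23.5,5,0,0,0],[43,-23.5,5,0,0,0],[43,-23.5,5,0,0,0]], fingers=50)

```text
time: 1.42
tool_pos: [389.2, -356.8, 206.3]
tcp_rot: [180.0, -0.0, 23.3]
ft_force: [1.0, -0.5, 1.3]
finger_gap: 50.2
grip_force: 0.0
```

Call:
apply_moves(rows=[[43,-23.5,15,0,0,0],[43,-23.5,15,0,0,0],[43,-23.5,15,0,0,0],[43,-23.5,15,0,0,0],[40,-23.5,15,0,0,0.157]])

```text
time: 2.05
tool_pos: [537.6, -164.9, 131.1]
tcp_rot: [180.0, -0.0, 14.2]
ft_force: [0.5, -0.5, -0.1]
finger_gap: 50.0
grip_force: 0.0
```

```bash
cat > w.py <<'E'
from h import *
from scipy.spatial.transform import Rotation as Ro
LO=np.array([579.8,45.6]); LA=np.radians(104.3)
def lampf(P,o=LO,a=LA): 
    d=np.atleast_2d(P)[:,:2]-o; return np.c_[d@[np.cos(a),np.sin(a)],d@[-np.sin(a),np.cos(a)]]
def toolpose(s=None):
    s=s or sense(); R=Ro.from_euler('xyz',s["tcp_rot"],degrees=True).as_matrix(); return R,np.array(s["tool_pos"])
def wray(px,z,pose):
    c=eyes.get_calibration("wrist");K=np.array(c["intrinsics"]);M=np.array(c["mount"]);R,t=pose
    px=np.atleast_2d(px).astype(float);d=np.linalg.solve(K,np.c_[px,np.ones(len(px))].T)
    o=R@M[:3,3]+t; d=(R@M[:3,:3]@d).T
    return o+d*((z-o[2])/d[:,2])[:,None]
E
python3 - <<'E'
from w import *
s=sense();print(s["tool_pos"],s["tcp_rot"],s["finger_gap"],s["ft_force"],s["time"])
ps=toolpose(s);p,d=eyes.snapshot("wrist");cv2.imwrite("pics/w1.png",p[:,:,::-1])
h=cv2.cvtColor(p,cv2.COLOR_RGB2HSV)
for k in("pendant_a","tile","lamp","stop"):
  print(k,[(np.round(r["xyz"]).tolist(),round(r["confidence"],2)) for r in models.place_of(k,"wrist")][:4])
E
```

```text
[ 537.64907242 -164.86666566  131.11239049] [ 1.79974510e+02 -3.49684314e-02  1.41633495e+01] 50.00899927036098 [ 0.46279692 -0.54541374 -0.09477306] 2.05
pendant_a [([577.0, -121.0, 10.0], 0.83), ([621.0, -140.0, 9.0], 0.59)]
tile [([416.0, -168.0, -3.0], 0.84), ([602.0, -144.0, -0.0], 0.73)]
lamp [([581.0, 45.0, 1.0], 0.59)]
stop []
```

View pics/w1.png

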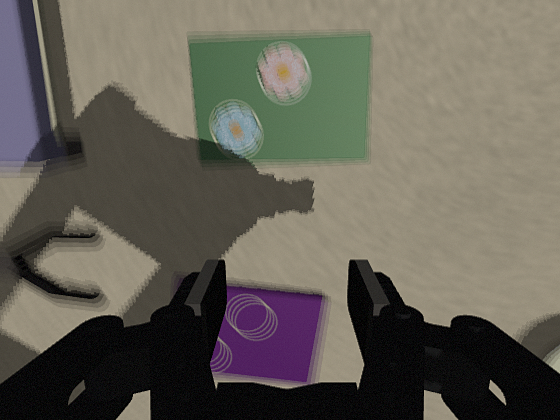

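The wrist picture shows the whole green tile (190–372, 33–163) and the lamp's mouth edge at the left (about x=55). The pose from this view:

```bash
cat >> w.py <<'E'
def tile_wrist(p,ps,hide=None):
    h=cv2.cvtColor(p,cv2.COLOR_RGB2HSV);H,S,V=cv2.split(h)
    m=((H>42)&(H<85)&(S>50)).astype(np.uint8); m=cv2.morphologyEx(m,cv2.MORPH_OPEN,np.ones((5,5)))
    n,l,st,_=cv2.connectedComponentsWithStats(m);k=1+st[1:,4].argmax()
    c=cv2.findContours((l==k).astype(np.uint8),0,1)[0][0].reshape(-1,2)
    print("px box",st[k]); return cv2.minAreaRect(wray(c,10,ps)[:,:2].astype(np.float32))
E
python3 - <<'E'
from w import *
ps=toolpose();p=cv2.imread("pics/w1.png")[:,:,::-1].copy()
r=tile_wrist(p,ps);print(r,lampf(r[0]))
H,S,V=cv2.split(cv2.cvtColor(p,cv2.COLOR_RGB2HSV))
m=((H>105)&(H<140)&(S>40)&(V>90)).astype(np.uint8);m[:,120:]=0
print("lamp mouth edge"); E=[(max(np.nonzero(m[v])[0]),v) for v in range(10,155,20)]
W=wray(E,48,ps);print(E,W.round(1).tolist()); f=np.polyfit(W[:,1],W[:,0],1);print(np.degrees(np.arctan(f)),lampf(W).round(1).tolist())
print("corner",wray([[max(np.nonzero(m[155])[0]),160]],48,ps))
E
```

```text
px box [  189    34   182   128 16071]
((604.0137329101562, -145.2115936279297), (81.58452606201172, 118.41691589355469), 15.860645294189453) [[-190.88020408   23.66678714]]
lamp mouth edge
[(np.int64(17), 10), (np.int64(21), 30), (np.int64(25), 50), (np.int64(28), 70), (np.int64(31), 90), (np.int64(34), 110), (np.int64(38), 130), (np.int64(32), 150)] [[614.7, 5.4, 48.0], [605.1, 2.7, 48.0], [595.2, -0.0, 48.0], [584.9, -2.3, 48.0], [574.4, -4.7, 48.0], [563.5, -7.1, 48.0], [552.5, -10.2, 48.0], [539.6, -7.6, 48.0]]
[77.70718535 89.90327837] [[-47.5, -23.9], [-47.8, -13.9], [-48.0, -3.7], [-47.7, 6.9], [-47.4, 17.7], [-47.1, 28.8], [-47.3, 40.3], [-41.6, 52.1]]
corner [[533.1633734   -6.78571283  48.        ]]
```

Call:
apply_moves(rows=[[0,0,35,0,0,0],[0,0,35,0,0,0],[0,0,30,0,0,0],[0,0,18,0,0,0],[0,0,4,0,0,0]])

```text
time: 2.92
tool_pos: [535.8, -166.8, 8.6]
tcp_rot: [-180.0, 0.1, 14.3]
ft_force: [-0.7, -0.1, 0.9]
finger_gap: 49.7
grip_force: 0.0
```

Call:
apply_moves(rows=[[0,0,1,0,0,0],[0,0,1,0,0,0],[0,0,1,0,0,0],[0,0,1,0,0,0],[0,0,1,0,0,0]])

```text
time: 3.55
tool_pos: [536.7, -166.3, 4.4]
tcp_rot: [180.0, -0.0, 14.3]
ft_force: [-0.2, -0.1, 0.0]
finger_gap: 49.8
grip_force: 0.0
```

Call:
apply_moves(rows=[[0,0,1,0,0,0],[0,0,1,0,0,0],[0,0,1,0,0,0],[0,0,0,0,0,0],[0,0,0,0,0,0]])

```text
time: 4.18
tool_pos: [536.6, -166.2, 1.3]
tcp_rot: [-180.0, -0.0, 14.3]
ft_force: [0.1, -0.6, 0.6]
finger_gap: 50.1
grip_force: 0.0
```

```bash
python3 - <<'E'
from w import *
s=sense();print(s["tool_pos"],lampf(s["tool_pos"]))
ps=toolpose(s);p,d=eyes.snapshot("wrist");cv2.imwrite("pics/w2.png",p[:,:,::-1])
E
```

```text
[ 536.63437715 -166.23925136    1.31325907] [[-194.61370087   94.15225354]]
```

View pics/w2.png

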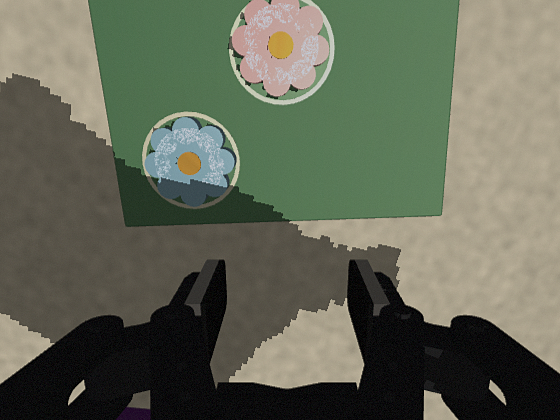

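The tile's near edge runs from (127,226) to (441,214) with the fingertips just short of it and both flowers in their rings. I start the side push.

Call:
apply_moves(rows=[[6,0,0,0,0,0],[5,0,0,0,0,0],[4,0,0,0,0,0],[4,0,0,0,0,0],[4,0,0,0,0,0]])

```text
time: 4.85
tool_pos: [558.4, -160.5, 1.1]
tcp_rot: [-180.0, 0.1, 14.3]
ft_force: [-4.7, -0.3, 2.0]
finger_gap: 49.6
grip_force: 2.0
```

Call:
apply_moves(rows=[[3,0,0,0,0,0],[3,0,0,0,0,0],[3,0,0,0,0,0],[2,0,0,0,0,0],[0,0,0,0,0,0]])

```text
time: 5.48
tool_pos: [569.9, -157.8, 1.3]
tcp_rot: [180.0, -0.0, 14.3]
ft_force: [-0.3, -0.3, -0.3]
finger_gap: 49.9
grip_force: 0.2
```

```bash
cat > look.py <<'E'
from w import *
import sys
s=sense();print(s["tool_pos"],s["ft_force"].round(1),lampf(s["tool_pos"]).round(1))
p,d=eyes.snapshot("scene")
h=cv2.cvtColor(p,cv2.COLOR_RGB2HSV);H,S,V=cv2.split(h)
m=(H>38)&(H<85)&(S>60);m[:200]=0;m[320:]=0;m[:,:185]=0;m[:,330:]=0
from meas import poly
r,W=poly("scene",m,10);print("tile",r,"lampf",lampf(r[0]).round(1))
if len(sys.argv)>1: cv2.imwrite(sys.argv[1],cv2.resize(p[180:320,180:360,::-1],None,fx=4,fy=4,interpolation=2))
for k in("pendant_a","pendant_b"): print(k,[(lampf(q["xyz"]).round(1).tolist(),round(q["confidence"],2)) for q in models.place_of(k,"scene")][:3])
E
python3 look.py
```

```text
[ 569.91007088 -157.7682148     1.32022586] [-0.3 -0.3 -0.3] [[-194.6   59.8]]
tile ((622.9037475585938, -144.70846557617188), (86.21334075927734, 118.88885498046875), 14.17647933959961) lampf [[-195.1    5.2]]
pendant_a [([[-160.4, 23.9]], 0.69), ([[-198.0, -15.7]], 0.68)]
pendant_b [([[-160.4, 23.9]], 0.69), ([[-198.0, -15.7]], 0.68)]
```

Call:
apply_moves(rows=[[2,0,0,0,0,0],[2,0,0,0,0,0],[2,0,0,0,0,0],[0,0,0,0,0,0],[0,0,0,0,0,0]])

```text
time: 6.25
tool_pos: [575.6, -156.4, 1.4]
tcp_rot: [180.0, -0.0, 14.3]
ft_force: [-2.3, -1.3, 1.9]
finger_gap: 50.0
grip_force: 1.4
```

```bash
python3 look.py
```

```text
[ 575.59282085 -156.38285216    1.37230899] [-2.3 -1.3  1.9] [[-194.7   54. ]]
tile ((629.1231079101562, -143.13064575195312), (84.71525573730469, 118.9888916015625), 14.384488105773926) lampf [[-195.1   -1.2]]
pendant_a [([[-158.8, 18.7]], 0.7), ([[-200.1, -19.7]], 0.51)]
pendant_b [([[-158.8, 18.7]], 0.7), ([[-200.1, -19.7]], 0.51)]
```

Call:
apply_moves(rows=[[-10,0,0,0,0,0],[-15,0,-20,0,0,0],[0,0,-40,0,0,0],[0,20,-40,0,0,0],[30,35,0,0,0,0]])

```text
time: 7.02
tool_pos: [595.8, -209.7, 106.6]
tcp_rot: [179.7, -0.4, 14.3]
ft_force: [1.6, -0.8, 1.3]
finger_gap: 50.6
grip_force: 0.0
```

Call:
apply_moves(rows=[[49,36,0,0,0,0],[0,0,0,0,0,-0.1745],[0,0,0,0,0,-0.1745],[0,0,0,0,0,-0.1745],[0,0,0,0,0,-0.1745]])

```text
time: 7.65
tool_pos: [649.8, -231.1, 100.8]
tcp_rot: [-180.0, -0.0, 54.6]
ft_force: [-0.5, 0.7, -0.1]
finger_gap: 49.9
grip_force: 0.0
```

Call:
apply_moves(rows=[[0,0,0,0,0,-0.1745],[0,0,0,0,0,-0.1745],[0,0,0,0,0,-0.1745],[0,0,0,0,0,-0.1745],[0,0,0,0,0,-0.1745]])

```text
time: 8.28
tool_pos: [649.8, -231.1, 100.9]
tcp_rot: [180.0, -0.0, 104.6]
ft_force: [0.6, 0.1, 0.4]
finger_gap: 49.9
grip_force: 0.0
```

```bash
python3 - <<'E'
from w import *
s=sense();print(s["tool_pos"],s["tcp_rot"],lampf(s["tool_pos"]))
ps=toolpose(s);p,d=eyes.snapshot("wrist");cv2.imwrite("pics/w3.png",p[:,:,::-1])
r=tile_wrist(p,ps);print(r,lampf(r[0]))
E
```

```text
[ 649.79059309 -231.0830562   100.94487532] [ 1.79992088e+02 -2.37659459e-02  1.04627210e+02] [[-285.39784147    0.51845596]]
px box [  211     0   146   165 17749]
((628.916259765625, -154.91387939453125), (83.11624908447266, 92.59337615966797), 14.887163162231445) [[-206.43277117    1.93230187]]
```

View pics/w3.png

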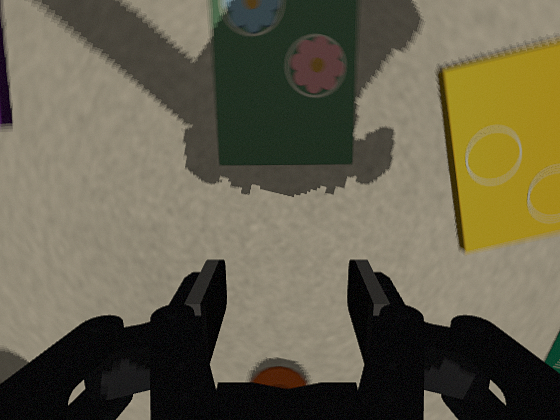

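The trailing edge runs squarely at row 164, columns 219–352, centred ahead of the fingers. The yellow look-alike on the right is clear. I descend.

Call:
apply_moves(rows=[[0,0,40,0,0,0],[0,0,35,0,0,0],[0,0,17,0,0,0],[0,0,6,0,0,0],[0,0,1,0,0,0]])

```text
time: 8.95
tool_pos: [650.8, -231.5, 3.2]
tcp_rot: [179.9, 0.0, 104.3]
ft_force: [-0.2, -0.1, -0.3]
finger_gap: 49.8
grip_force: 0.0
```

Call:
apply_moves(rows=[[5,0,0.5,0,0,0],[5,0,0,0,0,0],[4,0,0,0,0,0],[4,0,0,0,0,0],[4,0,0,0,0,0]])

```text
time: 9.57
tool_pos: [644.7, -209.7, 1.9]
tcp_rot: [180.0, 0.0, 104.3]
ft_force: [0.9, -2.6, -0.5]
finger_gap: 49.9
grip_force: 1.2
```

Call:
apply_moves(rows=[[4,0,0,0,0,0],[4,0,0,0,0,0],[4,0,0,0,0,0],[3,0,0,0,0,0],[2,0,0,0,0,0]])

```text
time: 10.2
tool_pos: [640.6, -193.3, 1.9]
tcp_rot: [180.0, 0.0, 104.3]
ft_force: [-0.0, -2.1, 0.3]
finger_gap: 50.1
grip_force: 1.2
```

```bash
python3 look.py
```

```text
[ 640.59683485 -193.31803906    1.90081648] [-0.  -2.1  0.3] [[-2.465e+02  1.000e-01]]
tile ((624.04345703125, -121.01702880859375), (84.19674682617188, 108.73939514160156), 13.749981880187988) lampf [[-172.4   -1.7]]
pendant_a [([[-180.3, -18.6]], 0.7), ([[-141.4, 16.8]], 0.42)]
pendant_b [([[-180.3, -18.6]], 0.7), ([[-141.4, 16.8]], 0.42)]
```

Call:
apply_moves(rows=[[3,0,0,0,0,0],[5,0,0,0,0,0],[6,0,0,0,0,0],[6,0,0,0,0,0],[6,0,0,0,0,0]])

```text
time: 10.98
tool_pos: [634.0, -167.7, 1.8]
tcp_rot: [-180.0, -0.0, 104.3]
ft_force: [-0.2, -1.6, 0.5]
finger_gap: 49.9
grip_force: 1.3
```

Call:
apply_moves(rows=[[6,0,0,0,0,0],[6,0,0,0,0,0],[6,0,0,0,0,0],[4,0,0,0,0,0],[2,0,0,0,0,0]])

```text
time: 11.6
tool_pos: [628.1, -144.7, 1.8]
tcp_rot: [-180.0, -0.0, 104.3]
ft_force: [1.4, -3.0, -0.2]
finger_gap: 50.0
grip_force: 1.3
```

```bash
python3 look.py pics/s4.png
```

```text
[ 628.14007855 -144.67920719    1.82692135] [ 1.4 -3.  -0.2] [[-196.3    0.2]]
tile ((611.518310546875, -71.62428283691406), (84.87765502929688, 106.66197204589844), 14.370805740356445) lampf [[-121.4   -1.8]]
pendant_a [([[-130.6, -20.2]], 0.64), ([[-90.9, 20.5]], 0.45)]
pendant_b [([[-130.6, -20.2]], 0.64), ([[-90.9, 20.5]], 0.45)]
```

View pics/s4.png

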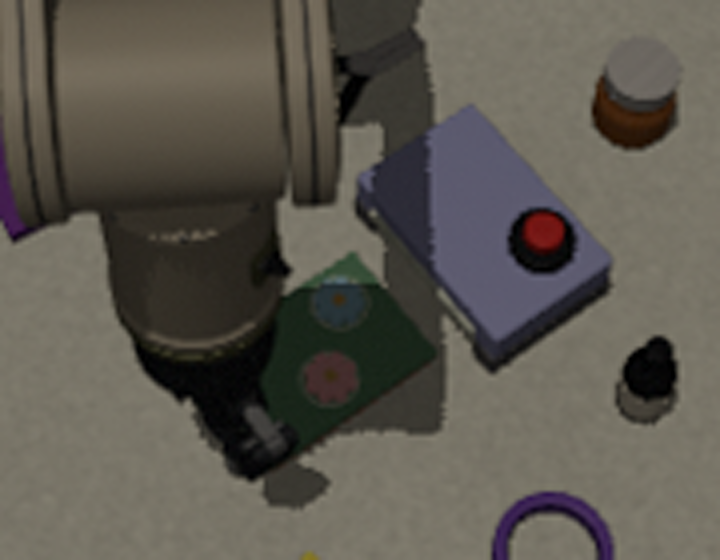

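The tile sits square just before the mouth (front corner at (436,352)) with the flowers in their rings. I push it in.

Call:
apply_moves(rows=[[3,0,0,0,0,0],[5,0,0,0,0,0],[6,0,0,0,0,0],[6,0,0,0,0,0],[6,0,0,0,0,0]])

```text
time: 12.38
tool_pos: [621.6, -119.2, 1.7]
tcp_rot: [-180.0, -0.0, 104.3]
ft_force: [0.4, -0.9, -1.1]
finger_gap: 49.9
grip_force: 1.0
```

Call:
apply_moves(rows=[[6,0,0,0,0,0],[6,0,0,0,0,0],[6,0,0,0,0,0],[6,0,0,0,0,0],[6,0,0,0,0,0]])

```text
time: 13.0
tool_pos: [614.2, -90.3, 1.7]
tcp_rot: [-180.0, -0.0, 104.3]
ft_force: [0.0, -1.6, -1.2]
finger_gap: 49.9
grip_force: 0.7
```

Call:
apply_moves(rows=[[6,0,0,0,0,0],[6,0,0,0,0,0],[6,0,0,0,0,0],[4,0,0,0,0,0],[3,0,0,0,0,0]])

```text
time: 13.62
tool_pos: [608.1, -66.2, 1.8]
tcp_rot: [-180.0, 0.0, 104.3]
ft_force: [0.1, -0.4, -1.2]
finger_gap: 50.0
grip_force: 0.7
```

Call:
apply_moves(rows=[[3,0,0,0,0,0],[2,0,0,0,0,0],[2,0,0,0,0,0],[2,0,0,0,0,0],[1,0,0,0,0,0]])

```text
time: 14.25
tool_pos: [605.7, -56.7, 1.8]
tcp_rot: [-180.0, -0.0, 104.3]
ft_force: [0.3, -1.7, -1.2]
finger_gap: 49.9
grip_force: 0.7
```

```bash
python3 look.py
```

```text
[605.703756   -56.68585855   1.7939385 ] [ 0.3 -1.7 -1.2] [[-105.5    0.2]]
tile ((612.0175170898438, -13.733070373535156), (55.602474212646484, 37.480308532714844), 14.246243476867676) lampf [[-65.5 -16.6]]
pendant_a [([[-39.8, -18.4]], 0.6)]
pendant_b [([[-39.8, -18.4]], 0.6)]
```

Call:
apply_moves(rows=[[2,0,0,0,0,0],[2,0,0,0,0,0],[2,0,0,0,0,0],[1,0,0,0,0,0],[1,0,0,0,0,0]])

```text
time: 15.02
tool_pos: [603.8, -49.0, 1.9]
tcp_rot: [180.0, 0.0, 104.3]
ft_force: [-0.0, -1.5, 0.1]
finger_gap: 49.9
grip_force: 1.0
```

Call:
apply_moves(rows=[[1,0,0,0,0,0],[1,0,0,0,0,0],[1,0,0,0,0,0],[0.5,0,0,0,0,0],[0,0,0,0,0,0]])

```text
time: 15.65
tool_pos: [602.9, -45.6, 1.8]
tcp_rot: [180.0, 0.0, 104.3]
ft_force: [-0.0, -1.6, -0.4]
finger_gap: 50.4
grip_force: 1.0
```

Call:
apply_moves(rows=[[0.6,0,0,0,0,0],[0.6,0,0,0,0,0],[0.6,0,0,0,0,0],[0.6,0,0,0,0,0],[0.6,0,0,0,0,0]])

```text
time: 16.27
tool_pos: [602.6, -45.2, 2.1]
tcp_rot: [180.0, 0.2, 104.3]
ft_force: [1.0, -14.1, -1.3]
finger_gap: 49.8
grip_force: 7.3
```

```bash
python3 look.py
```

```text
[602.55451676 -45.18754573   2.05714868] [  1.  -14.1  -1.3] [[-93.6   0.4]]
tile ((614.037109375, -7.0232696533203125), (46.345550537109375, 26.761938095092773), 12.644196510314941) lampf [[-59.4 -20.2]]
pendant_a []
pendant_b []
```

The stop is reached (14 N reaction). I retreat and check the trailing edge from above.

Call:
apply_moves(rows=[[-5,0,0,0,0,0],[-20,0,0,0,0,0],[-10,0,-40,0,0,0],[0,0,-60,0,0,0],[0,0,-40,0,0,0]])

```text
time: 17.05
tool_pos: [611.9, -77.7, 145.0]
tcp_rot: [179.8, 0.1, 104.3]
ft_force: [0.5, -0.0, 0.1]
finger_gap: 49.8
grip_force: 0.0
```

Call:
apply_moves(rows=[[0,0,0,0,0,0],[0,0,0,0,0,0],[0,0,0,0,0,0],[0,0,0,0,0,0],[0,0,0,0,0,0]], fingers=0)

```text
time: 17.68
tool_pos: [610.3, -76.5, 140.9]
tcp_rot: [-179.9, -0.0, 104.3]
ft_force: [-0.3, -0.5, 0.4]
finger_gap: -0.0
grip_force: 0.0
```

```bash
python3 - <<'E'
from w import *
s=sense();print(s["tool_pos"],s["tcp_rot"],lampf(s["tool_pos"]),s["finger_gap"])
ps=toolpose(s);p,d=eyes.snapshot("wrist");cv2.imwrite("pics/w5.png",p[:,:,::-1])
r=tile_wrist(p,ps);b=cv2.boxPoints(r);print(r,lampf(b).round(1).tolist())
H,S,V=cv2.split(cv2.cvtColor(p,cv2.COLOR_RGB2HSV));m=((H<8)|(H>172))&(S>150)&(V>90)
n,l,st,c=cv2.connectedComponentsWithStats(m.astype(np.uint8));k=1+st[1:,4].argmax();print("btn",st[k],wray([c[k]],66,ps))
for q in models.place_of("start_top","wrist")[:2]: print(q["xyz"],q["confidence"])
E
```

```text
[610.34897401 -76.52561927 140.89743295] [-1.79926092e+02 -3.79073380e-02  1.04300072e+02] [[-125.8872127    0.562471 ]] -0.012351403548225703
px box [ 227   93  119   49 5693]
((595.002197265625, -18.852073669433594), (83.59207916259766, 33.172706604003906), 14.33389949798584) [[-49.6, 43.0], [-82.8, 43.0], [-82.8, -40.6], [-49.6, -40.6]]Traceback (most recent call last):
  File "<stdin>", line 6, in <module>
ValueError: attempt to get argmax of an empty sequence
```

View pics/w5.png

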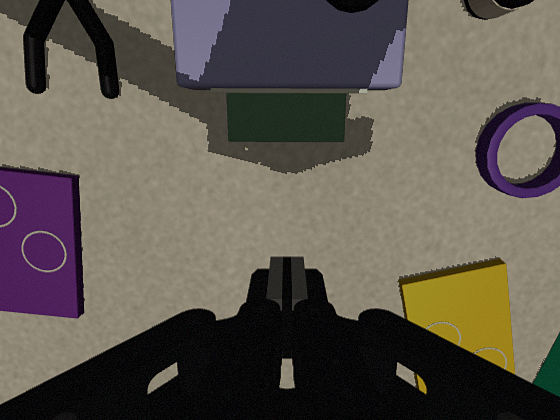

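The trailing edge is square at row 141 (lamp x ≈ -82.8, y ≈ 1.2), so the tile is home. I move over the button with the fingers shut.

Call:
apply_moves(rows=[[28,7.4,0,0,0,0],[28,7.4,0,0,0,0],[28,7.4,0,0,0,0],[28,7.4,0,0,0,0],[27,7.4,20,0,0,0]])

```text
time: 18.35
tool_pos: [613.9, 68.3, 123.7]
tcp_rot: [179.8, 0.1, 104.3]
ft_force: [1.2, 0.3, 0.3]
finger_gap: -0.1
grip_force: 0.0
```

Call:
apply_moves(rows=[[0,0,20,0,0,0],[0,0,16,0,0,0],[0,0,5,0,0,0],[0,0,0,0,0,0],[0,0,0,0,0,0]])

```text
time: 18.98
tool_pos: [613.0, 66.7, 81.7]
tcp_rot: [179.9, 0.0, 104.2]
ft_force: [0.1, 0.4, 0.1]
finger_gap: -0.3
grip_force: 0.0
```

```bash
python3 - <<'E'
from w import *
s=sense();print(s["tool_pos"],s["ft_force"],lampf(s["tool_pos"]))
p,d=eyes.snapshot("scene");cv2.imwrite("pics/s6.png",cv2.resize(p[190:290,240:380,::-1],None,fx=5,fy=5,interpolation=2))
E
```

```text
[613.01280144  66.69555957  81.6974926 ] [0.11162916 0.36766111 0.14054543] [[ 12.23839992 -37.39430947]]
```

View pics/s6.png

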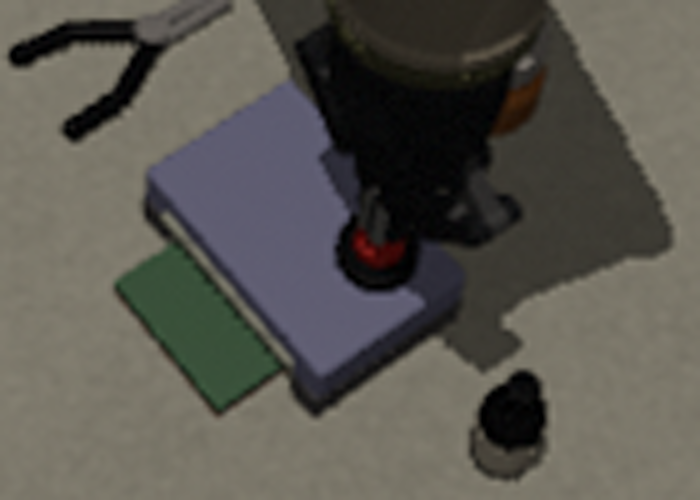

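The fingertips stand right above the red cap (378,245), and the tile sits squarely in the mouth. I lower to find contact.

Call:
apply_moves(rows=[[0,0,3,0,0,0],[0,0,3,0,0,0],[0,0,2,0,0,0],[0,0,1,0,0,0],[0,0,1,0,0,0]])

```text
time: 19.65
tool_pos: [612.3, 67.2, 70.7]
tcp_rot: [-180.0, -0.0, 104.3]
ft_force: [0.6, -0.3, 0.3]
finger_gap: 0.6
grip_force: 0.0
```

Call:
apply_moves(rows=[[0,0,1,0,0,0],[0,0,1,0,0,0],[0,0,1,0,0,0],[0,0,1,0,0,0],[0,0,1,0,0,0]])

```text
time: 20.27
tool_pos: [612.4, 67.2, 65.9]
tcp_rot: [180.0, 0.0, 104.3]
ft_force: [-1.2, 0.6, 3.5]
finger_gap: 0.0
grip_force: 1.4
```

Call:
apply_moves(rows=[[0,0,1,0,0,0],[0,0,1,0,0,0],[0,0,1,0,0,0],[0,0,1,0,0,0],[0,0,0,0,0,0]])

```text
time: 20.9
tool_pos: [612.6, 67.2, 63.8]
tcp_rot: [180.0, 0.0, 104.3]
ft_force: [-9.2, -0.3, 18.0]
finger_gap: 0.0
grip_force: 8.8
```

The button is bottomed at 18 N, well past its 4 N. I rise and retreat.

Call:
apply_moves(rows=[[0,0,-4,0,0,0],[0,0,-15,0,0,0],[0,0,-40,0,0,0],[0,0,-40,0,0,0],[-40,0,-30,0,0,0]])

```text
time: 21.52
tool_pos: [622.6, 30.3, 193.6]
tcp_rot: [179.9, -0.0, 104.5]
ft_force: [0.4, -0.9, -0.4]
finger_gap: 0.1
grip_force: 0.0
```

Call:
apply_moves(rows=[[-60,0,0,0,0,0],[-60,0,0,0,0,0],[0,0,0,0,0,0],[0,0,0,0,0,0],[0,0,0,0,0,0]])

```text
time: 22.15
tool_pos: [651.7, -86.5, 190.9]
tcp_rot: [-180.0, -0.0, 104.4]
ft_force: [0.3, 0.4, 0.7]
finger_gap: 0.0
grip_force: 0.0
```

```bash
python3 - <<'E'
from w import *
s=sense();print(s["tool_pos"],s["ft_force"],s["time"])
ps=toolpose(s);p,d=eyes.snapshot("wrist");r=tile_wrist(p,ps);print(lampf(cv2.boxPoints(r)).round(1).tolist(),r)
p,d=eyes.snapshot("top");H,S,V=cv2.split(cv2.cvtColor(p,cv2.COLOR_RGB2HSV));m=((H<8)|(H>172))&(S>150)&(V>100);m[:160]=0;m[200:]=0;m[:,:250]=0;m[:,290:]=0
d0=np.load("topd.npy");print(m.sum(),d[m].mean() if m.any() else 0,d0[m].mean() if m.any() else 0)
E
```

```text
[651.70684288 -86.47274182 190.90465795] [0.29327283 0.36662597 0.68781675] 22.15
px box [  463   133    97   241 10945]
[[-100.0, -266.9], [-328.4, -208.9], [-345.3, -275.3], [-116.8, -333.3]] ((897.4781494140625, -103.17350006103516), (68.49777221679688, 235.73736572265625), 0.045741479843854904)
0 0 0
```

```bash
python3 look.py; python3 -c "
from h import *
for k in('start_top','tile'):
  eyes.snapshot('scene');print(k,[(np.round(q['xyz']).tolist(),round(q['confidence'],2)) for q in models.place_of(k,'scene')][:4])
print(job.hand_in())"
```

```text
[651.76251798 -86.43110426 190.93901658] [ 0.4  0.1 -0.3] [[-145.7  -37.1]]
tile ((614.18408203125, -13.355522155761719), (49.924556732177734, 39.613258361816406), 13.49958324432373) lampf [[-65.6 -18.8]]
pendant_a [([[11.3, -34.5]], 0.42)]
pendant_b [([[11.3, -34.5]], 0.42)]
start_top [([608.0, 66.0, 72.0], 0.48)]
tile [([418.0, -162.0, 1.0], 0.92), ([243.0, -302.0, 1.0], 0.9), ([779.0, -163.0, 1.0], 0.74), ([585.0, 22.0, 1.0], 0.58)]
the job is handed in; nothing more can be done
None
```

I pushed the tile square against the stop, pressed the red button once and released it, then handed the job in; the verdict isn't shown, and once under the lamp the pendants were hidden, so their place on the rings was not checked after that.

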